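# Shut and bolt the balcony wall cabinet

### The job

Close up the little blue cabinet: with the fingertips push its half-open white door fully shut, and then push the red knob of the sliding bolt on the cabinet's roof sideways, all the way home through the brass staple on the door. Do not shoot the bolt before the door is shut, pick nothing up, and leave the jar, the tools and the hinges where they are.

Things in the scene. Friction and masses are not known exactly. Their poses are not given: they have to be found in the camera images.
- cabinet: Blue sheet-metal cabinet, 140 deep (x) x 240 wide (y) x 250 high, fixed to the table. Origin: centre of its underside, on the table. Its -x side is the front, where the door is, roughly towards the robot; +y is its hinge side, -y the door's free side. Its position and yaw vary. On the roof near the front lies the bolt, between two steel straps (at y -48 and +38, x -45, tops 269 above the table).
- door (a joint): Swing angle of the white door (rad): 0 fully shut against the cabinet front, grows as the free edge swings out to -x of the cabinet; starts at 0.5 to 0.9. Door 240 wide, 15 thick, 10 to 250 above the table, on a vertical hinge at the cabinet's front +y edge. Light, stays where left, no spring or catch. A brass staple on its top edge (top 271 above the table) is 205 from the hinge end.
- door_handle (a point): Grip point of the door's small round knob, 210 from the hinge end, 130 above the table, 35 out from the front face. Not needed for pushing. Moves with the door.
- door_hinge (a point): Point on the door's vertical hinge line: in the middle of its thickness (7.5 behind its front face), at the cabinet's front +y edge, 130 above the table.
- door_push (a point): Point on the door's front (outer) face, 150 from the hinge end and 25 below the door's top edge, 225 above the table: a good place to push. Moves with the door.
- door_edge (a point): Top corner of the door's front face at its free edge, 240 from the hinge end, 250 above the table. Moves with the door.
- bolt (a joint): Travel of the bolt (m): 0 drawn back, 0.045 fully home against its stop; starts at 0 to 0.012. It slides along the cabinet's -y direction, towards the door's free edge, with about 1.5 N of friction, and stays where it is left.
- bolt_knob (a point): Centre of the top of the bolt's upright red knob, a post 12 in diameter, 296 above the table and 27 above the straps, so that a fingertip can push it from its +y side (in the cabinet's frame). Moves with the bolt.
- jar: Small jar with yellow cap, 40 diameter, 50 high, loose on the cabinet's roof at its rear +y corner. Leave it. Origin: centre of its underside.
- hinge_a: Stainless hinge lying open and flat on the table, 74 x 70 x 10. Leave it. Origin: centre of its underside.
- hinge_b: A second, equal stainless hinge. Leave it.
- drill: Red cordless hand drill lying on its side, about 210 x 172 x 54 high; origin under its motor body. Leave it.
- set_square: Small aluminium set square lying flat, stock 110 along y, blade reaching 140 along x, 14 high; origin under the stock. Leave it.
- mallet: White nylon mallet lying down, 285 long, 52 high, head at its +x end; origin under the handle. Leave it.

How it is judged:
On the way, in this order (a step that is already met when the one before it is completed fails the run):
1. the door is pushed shut, the bolt still drawn back (value of joint door below 0.035 rad and value of joint bolt below 0.02 m), for 0.2 s.
2. the bolt is pushed home with the door shut (value of joint door below 0.035 rad and value of joint bolt above 0.04 m), for 0.2 s.
At the end, for the whole second after the job is handed in: The door is shut (within 0.035 rad) and at rest, the bolt is at least 40 of its 45 mm home, and the jar, hinges, drill, set square and mallet are within 20 mm of where they began (all of step 2 and velocity of joint door between -0.05 and 0.05 rad/s and distance of each of hinge_a, hinge_b, drill, set_square, mallet, jar from where it was at the start of the episode below 0.02 m); the robot touches nothing.
It fails at once if the bolt is shot (more than 20 mm) while the door is not shut (more than 0.06 rad) (value of joint bolt above 0.02 m and value of joint door above 0.06 rad).
It fails at once if a bystander is picked up or shoved more than 30 mm (distance of any of hinge_a, hinge_b, drill, set_square, mallet, jar from where it was at the start of the episode above 0.03 m or height (world z) of any of hinge_a, hinge_b, drill, set_square, mallet above 0.02 m or height (world z) of jar above 0.27 m).
It also fails if it takes over 48 s, if anything falls off the work surface, if the arm or the gripper's body presses on something with over 40 N, if the wrist force passes 120 N, or if a joint passes its speed limit or range.

### The arm

A 6-joint arm with a two-finger parallel gripper is mounted at the origin on the work surface. World frame = base frame: x ahead of the robot, y to its left, z up, the work surface at z = 0. Lengths are in m, angles in rad, forces in N, time in s.
With the tool pointing down it reaches from about 0.35 to 0.925 m from the base axis. Payload 6.4 kg.
Tool frame: the origin (TCP) lies at the centre of the arm's flange, where the gripper is bolted on; the fingertips stand 199 mm ahead of it and the grasp point (between the pads) lies 180 mm ahead of it; z points along the fingers, y is the line along which they close (so a half turn about z gives the same grasp; the last joint's range is limited). The gripper opens to 94 mm and grips with 3 to 60 N. Pads are 16 mm wide; open, the fingers measure 119 mm over their backs; the gripper's body (75 mm by 177 mm) begins 78 mm behind the grasp point.
Start: joints at [1.163, 0.245, 1.558, -0, 1.339, -0.174], TCP at [0.151, 0.632, 0.405] pointing down, gripper open.
Joint ranges: [-3.13, 3.13], [-1.02, 2.26], [0.13, 2.54], [-0.95, 4.09], [0.21, 2.88], [-2.74, 2.74]. Speed limits (rad/s): [2.57, 2.57, 3.14, 3.14, 3.14, 3.14].

### API

Orientations are given as a rotation vector (axis times angle).
In Python, from station import manip gives the robot as it stands.
- The arm moves only by the shell command python3 -m crank 'ROWS'. ROWS is JSON, a list of rows, each an object of numbers: "tx", "ty", "tz": the shift along the tool's x, y, z in mm; "ax", "ay", "az": the turn, a rotation vector about the tool's x, y, z in rad; "gripper": the closure, from -1 (fully open) to 1 (shut). A call has 1 to 12 rows; each row shifts and turns the commanded pose from where the row before left it, along the tool's axes as they then stand; what a row does not reach is not made up. A row lasts 1/12 s, in which the tool goes at most 41.7 mm and 7.16 degrees, less where a joint would pass 70% of its speed; a pose out of reach is approached as far as the arm can. A call with a gripper value outside its range is refused whole. The fingers move at their own pace and stop on an object; the grip force is fixed at half the most. Time passes only in rows, so rows that do not move let the fingers close. It gives the time, the measured TCP pose, the force, the opening and the grip force at its end, in the units of the state.
- manip.observe(): the state, without advancing time (a new reading comes with each control period).
- manip.capture(name): name is "scene" or "side" or "wrist"; returns (picture, depth): 480x640x3 uint8, blue, green, red; 480x640 float32, m along the optical axis (not along the pixel's ray), 0 where there is no reading.
- manip.camera_info(name): a dict with "fov_y" (degrees; the focal length in pixels is half the picture's height over the tangent of half this angle, whatever the lens; pixels are square), "cx", "cy" (the principal point, pixels), "R" (3x3) and "t" (3): a world point X has camera coordinates R X + t; the wrist camera has in their place "hand_eye" (4x4, takes a point from camera to tool coordinates, whose origin is the TCP and whose axes are the flange's). Camera axes: x right, y down, z forward; pixel columns grow to the right and rows downward; lengths in m; the calibration is good to about 2 mm. The wrist camera is an equidistant fisheye: a pixel r from the principal point sees the ray r / f radians off the axis. A picture is of the moment at which its call begins: read the wrist's pose just before it. camera_info takes no time and is no camera call.
- manip.hand_in(): hands the job in; it is judged then, once.
Trained networks look in the newest picture that a camera, given by its name, has taken for a name from the list of things; names that differ only in an ending like _2 or _b are one class to them, and where a whole thing is asked for, a point or a joint stands for the part that bears it (a point fixed in the world has none). Each returns a list of dicts, best first, with "conf" (0 to 1); they miss things now and then, are a little off and sometimes report something else, mostly with a low value. They report only what shows in the picture. A call takes as long as a camera call.
- manip.masks_of(camera, name): "mask" (480x640 bool, what is visible of it) and "centre" ([column, row] in pixels, amid what is visible of it).
- manip.tip_of(camera, name): "centre" ([column, row] in pixels: a listed point, or the origin of a listed thing).
The state is a dict: "clock": time; "joint_pos": joint angles; "qvel": joint speeds; "tau": joint torques, N m; "eef_pos": TCP position; "eef_rot": TCP orientation; "contact_force": force on the tool from outside, world axes, zero at the start; "torque": the same for the moment, N m; "width": finger opening in m; "gripper_force": force on a finger pad.
Only numpy, scipy, OpenCV 4.12 (cv2) and the standard library are available. Lean on these libraries where they do the work, as an engineer would, in place of code of your own. Each camera call takes 0.05 s, during which the arm holds its last target. There are 200 camera calls.

## Working session

There is one attempt and no reset: what is moved stays moved. The work goes in short steps, Python scripts to look and compute and a shell command to move; the robot and the scene stay as the last step left them, time stands still between calls to the robot, and variables do not carry over. Pictures are saved under pics/ and viewed, at most 10 in all, crops included, and the job is handed in when it is done.

```bash
mkdir -p pics
cat > h.py <<'E'
import numpy as np, cv2
from scipy.spatial.transform import Rotation as Ro
from station import manip
def ray(cam,u,v,d=None,z=None):
    i=manip.camera_info(cam); f=240/np.tan(np.radians(i["fov_y"])/2)
    R=np.array(i["R"]);t=np.array(i["t"])
    r=np.array([(u-i["cx"])/f,(v-i["cy"])/f,1.])
    o=-R.T@t; w=R.T@r
    if z is not None: d=(z-o[2])/w[2]
    return o+w*d
E
python3 - <<'E'
from h import *
s=manip.observe(); print(s["clock"],s["eef_pos"],s["eef_rot"],s["width"])
Z=dict(door_push=.225,door_edge=.25,bolt_knob=.296,door_hinge=.13,door_handle=.13,cabinet=0,jar=.25)
for c in("scene","side"):
    p,d=manip.capture(c); cv2.imwrite(f"pics/{c}0.png",p)
    for n,z in Z.items():
        for r in manip.tip_of(c,n)[:2]:
            u,v=r["centre"]; dd=d[int(v),int(u)]
            print(c,n,round(r["conf"],2),np.round([u,v]),"z-plane",ray(c,u,v,z=z).round(3),"depth",ray(c,u,v,d=dd).round(3))
E
```

```text
0.0 [0.15048272 0.63211719 0.40357612] [-3.66260405e-01 -3.11966197e+00  2.84301881e-03] 0.09362995961497868
scene door_push 0.77 [317. 226.] z-plane [ 0.533 -0.054  0.225] depth [ 0.551 -0.053  0.236]
scene door_edge 0.96 [290. 203.] z-plane [ 0.472 -0.117  0.25 ] depth [ 0.038 -0.154  0.   ]
scene door_hinge 0.43 [315. 229.] z-plane [ 0.4   -0.061  0.13 ] depth [ 0.549 -0.057  0.226]
scene cabinet 0.79 [308. 350.] z-plane [ 0.705 -0.075  0.   ] depth [ 0.773 -0.071  0.072]
scene jar 0.72 [348. 276.] z-plane [0.75 0.01 0.25] depth [0.77  0.009 0.265]
scene jar 0.49 [314. 228.] z-plane [ 0.582 -0.058  0.25 ] depth [ 0.547 -0.059  0.227]
side door_push 0.9 [317. 217.] z-plane [ 0.518 -0.051  0.225] depth [ 0.72   0.155 -0.001]
side door_edge 0.58 [323. 231.] z-plane [ 0.47  -0.119  0.25 ] depth [ 0.471 -0.117  0.248]
side bolt_knob 0.73 [359. 169.] z-plane [ 0.665 -0.045  0.296] depth [0.725 0.005 0.248]
side door_hinge 0.57 [356. 381.] z-plane [ 0.312 -0.377  0.13 ] depth [ 0.376 -0.331  0.006]
side door_handle 0.65 [305. 262.] z-plane [ 0.458 -0.076  0.13 ] depth [ 0.451 -0.084  0.14 ]
side cabinet 0.66 [363. 256.] z-plane [ 0.691 -0.071  0.   ] depth [ 0.675 -0.083  0.018]
side jar 0.82 [364. 165.] z-plane [0.745 0.005 0.25 ] depth [ 0.733 -0.005  0.26 ]
```

View pics/scene0.png

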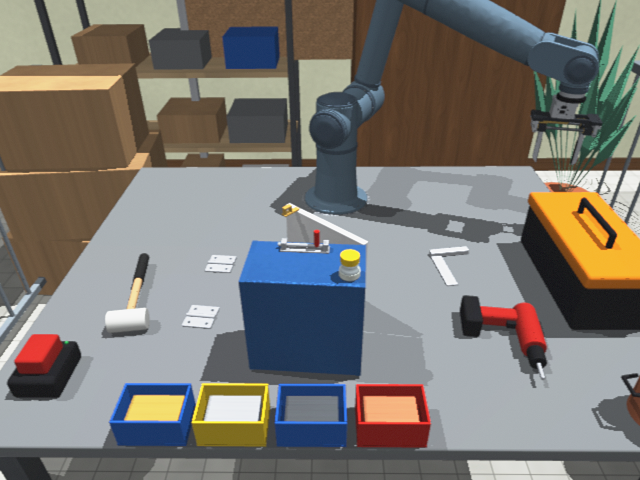

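View pics/side0.png

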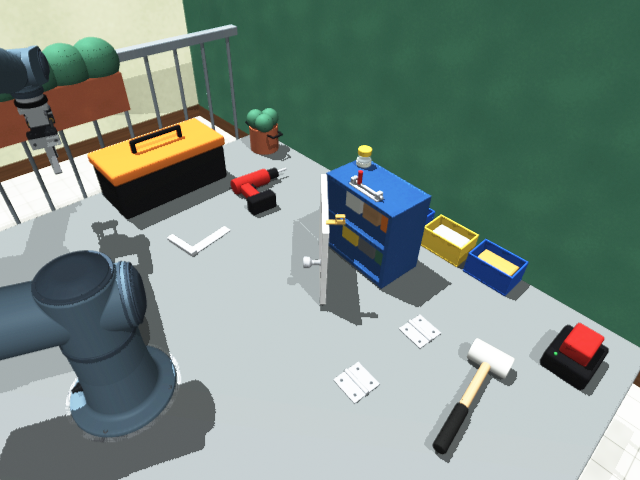

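Both views show the cabinet with the door half open: in scene its roof corners are near (250,243), (367,245), (362,285) and (243,283), with the red knob top at (317,232). In side the door edge is at (323,225) and the knob at (360,172). Next I'll fit the roof rectangle and find the knob by colour.

```bash
cat > fit.py <<'E'
from h import *
def cloud(c):
    p,d=manip.capture(c); i=manip.camera_info(c); f=240/np.tan(np.radians(i["fov_y"])/2)
    v,u=np.mgrid[:480,:640]; P=np.stack([(u-i["cx"])/f*d,(v-i["cy"])/f*d,d],-1)
    return p.astype(int),(P-np.array(i["t"]))@np.array(i["R"])
for c in("scene","side"):
    p,W=cloud(c); b,g,r=p[...,0],p[...,1],p[...,2]
    box=(W[...,0]>.4)&(W[...,0]<.9)&(abs(W[...,1]+.07)<.25)
    m=box&(abs(W[...,2]-.25)<.008)&(b>r+50)&(b>g+30)
    x=W[m][:,:2]; rc=cv2.minAreaRect((x*1000).astype(np.float32)); print(c,m.sum(),rc,cv2.boxPoints(rc).round())
    k=box&(W[...,2]>.255)&(W[...,2]<.31)&(r>g+80)&(r>b+80)&(g<90)
    v,u=np.nonzero(k); K=W[k]; print("red",len(u),u.min(),u.max(),v.min(),v.max(),np.median(K,0).round(3),K.max(0).round(3), ray(c,u.mean(),v.min()+1,z=.296).round(3))
    s=box&(W[...,2]>.256)&(W[...,2]<.28)&(r>b+60)&(g>b+30)
    if s.sum(): print("staple/yellow",s.sum(),np.median(W[s],0).round(3))
E
python3 fit.py
```

```text
scene 4073 ((703.0491943359375, -75.51547241210938), (240.28684997558594, 150.0263671875), 85.8475112915039) [[ 620. -190.]
 [ 769. -201.]
 [ 787.   39.]
 [ 637.   50.]]
red 40 314 318 230 245 [ 0.666 -0.051  0.287] [ 0.67  -0.048  0.297] [ 0.664 -0.051  0.296]
staple/yellow 46 [ 0.524 -0.123  0.269]
side 2554 ((703.5430908203125, -75.21765899658203), (243.847412109375, 144.6685333251953), 85.83572387695312) [[ 623. -192.]
 [ 767. -202.]
 [ 785.   41.]
 [ 640.   52.]]
red 42 358 362 171 183 [ 0.657 -0.056  0.281] [ 0.664 -0.051  0.296] [ 0.655 -0.057  0.296]
staple/yellow 48 [ 0.518 -0.122  0.269]
```

```bash
cat > st.py <<'E'
from h import *
s=manip.observe(); y=-.073; X=np.array([np.cos(y),np.sin(y)]);Y=np.array([-X[1],X[0]])
R=Ro.from_rotvec(s["eef_rot"]).as_matrix()
tip=np.array(s["eef_pos"])+R[:,2]*.199; r=tip[:2]-[.7033,-.0753]
print("t",round(s["clock"],2),"tip cab x,y,z mm",np.round([r@X*1e3,r@Y*1e3,tip[2]*1e3],1),"yawerr",round(np.arctan2(R[:2,1]@-X,R[:2,1]@Y),3),"F",np.round(s["contact_force"],1),"w",round(s["width"],3))
E
python3 -m crank '[{"az":-0.08,"tz":-9,"gripper":1},{"az":-0.08,"tz":-8,"gripper":1},{"tx":-25,"ty":-30,"gripper":1},{"tx":-25,"ty":-30,"gripper":1},{"tx":-25,"ty":-30,"gripper":1},{"tx":-25,"ty":-30,"gripper":1},{"tx":-25,"ty":-30,"gripper":1},{"tx":-25,"ty":-30,"gripper":1},{"tx":-25,"ty":-30,"gripper":1},{"tx":-25,"ty":-30,"gripper":1},{"tx":-25,"ty":-30,"gripper":1},{"tx":-25,"ty":-30,"gripper":1}]'; python3 st.py
```

```text
t 0.9 tip cab x,y,z mm [-602.9  665.4  205.7] yawerr -0.161 F [ 0.3 -0.2  1.1] w 0.094validation failed for argument at $[0]...
```

The call was refused and nothing moved. I'll try rows that carry all the keys.

```bash
python3 -m crank '[{"tx":0,"ty":0,"tz":-9,"ax":0,"ay":0,"az":-0.08,"gripper":1}]'; echo; python3 st.py; python3 -m crank --help | head -30
```

```text
clock: 0.98
eef_pos: [0.1504, 0.632, 0.4117]
eef_rot: [-0.239, -3.131, 0.006]
contact_force: [-0.5, 0.1, 0.2]
width: 0.0902
gripper_force: 0.0

t 0.98 tip cab x,y,z mm [-603.2  664.3  212.7] yawerr -0.08 F [-0.5  0.1  0.2] w 0.09invalid input: not JSON, or not a number
```

All the keys are required in each row.

```bash
python3 -m crank '[{"tx":0,"ty":0,"tz":-8,"ax":0,"ay":0,"az":-0.08,"gripper":1},{"tx":-25,"ty":-30,"tz":0,"ax":0,"ay":0,"az":0,"gripper":1},{"tx":-25,"ty":-30,"tz":0,"ax":0,"ay":0,"az":0,"gripper":1},{"tx":-25,"ty":-30,"tz":0,"ax":0,"ay":0,"az":0,"gripper":1},{"tx":-25,"ty":-30,"tz":0,"ax":0,"ay":0,"az":0,"gripper":1},{"tx":-25,"ty":-30,"tz":0,"ax":0,"ay":0,"az":0,"gripper":1},{"tx":-25,"ty":-30,"tz":0,"ax":0,"ay":0,"az":0,"gripper":1},{"tx":-25,"ty":-30,"tz":0,"ax":0,"ay":0,"az":0,"gripper":1},{"tx":-25,"ty":-30,"tz":0,"ax":0,"ay":0,"az":0,"gripper":1},{"tx":-25,"ty":-30,"tz":0,"ax":0,"ay":0,"az":0,"gripper":1},{"tx":-25,"ty":-30,"tz":0,"ax":0,"ay":0,"az":0,"gripper":1}]' >/dev/null; python3 st.py
```

```text
t 1.9 tip cab x,y,z mm [-352.2  363.7  223. ] yawerr -0.001 F [ 1.2 -0.2  0.4] w 0.018
```

```bash
python3 -m crank '[{"tx":-12,"ty":-36,"tz":0,"ax":0,"ay":0,"az":0,"gripper":1},{"tx":-12,"ty":-36,"tz":0,"ax":0,"ay":0,"az":0,"gripper":1},{"tx":-12,"ty":-36,"tz":0,"ax":0,"ay":0,"az":0,"gripper":1},{"tx":-12,"ty":-36,"tz":0,"ax":0,"ay":0,"az":0,"gripper":1},{"tx":-12,"ty":-36,"tz":0,"ax":0,"ay":0,"az":0,"gripper":1},{"tx":-12,"ty":-36,"tz":0,"ax":0,"ay":0,"az":0,"gripper":1},{"tx":-12,"ty":-36,"tz":0,"ax":0,"ay":0,"az":0,"gripper":1},{"tx":-12,"ty":-36,"tz":0,"ax":0,"ay":0,"az":0,"gripper":1},{"tx":-12,"ty":-36,"tz":0,"ax":0,"ay":0,"az":0,"gripper":1},{"tx":-12,"ty":-36,"tz":0,"ax":0,"ay":0,"az":0,"gripper":1},{"tx":-12,"ty":-36,"tz":0,"ax":0,"ay":0,"az":0,"gripper":1}]' >/dev/null; python3 st.py
python3 - <<'E'
from h import *
p,d=manip.capture("side"); cv2.imwrite("pics/side1.png",p)
E
```

```text
t 2.82 tip cab x,y,z mm [-221.3  -32.4  222.9] yawerr -0.001 F [-1.6  7.6 -0.1] w 0.0
```

View pics/side1.png

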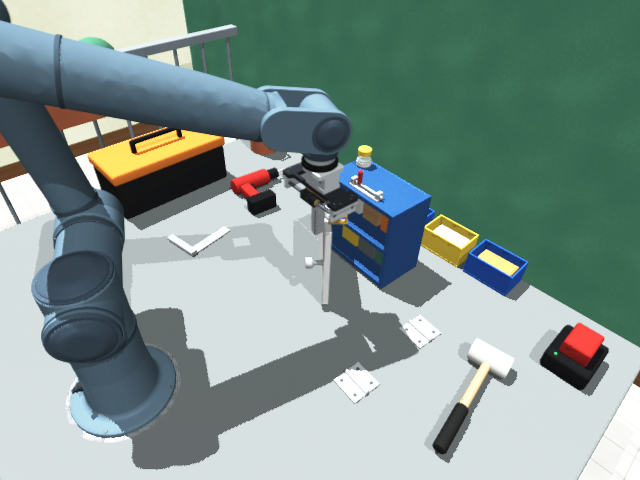

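The closed fingers (320,215) are just in front of the door, and the gripper body clears the staple. Now pushing the door.

```bash
python3 -m crank '[{"tx":-10,"ty":0,"tz":0,"ax":0,"ay":0,"az":0,"gripper":1},{"tx":-10,"ty":0,"tz":0,"ax":0,"ay":0,"az":0,"gripper":1},{"tx":-10,"ty":0,"tz":0,"ax":0,"ay":0,"az":0,"gripper":1},{"tx":-10,"ty":0,"tz":0,"ax":0,"ay":0,"az":0,"gripper":1},{"tx":-10,"ty":0,"tz":0,"ax":0,"ay":0,"az":0,"gripper":1},{"tx":-10,"ty":0,"tz":0,"ax":0,"ay":0,"az":0,"gripper":1},{"tx":-10,"ty":0,"tz":0,"ax":0,"ay":0,"az":0,"gripper":1},{"tx":-10,"ty":0,"tz":0,"ax":0,"ay":0,"az":0,"gripper":1},{"tx":-10,"ty":0,"tz":0,"ax":0,"ay":0,"az":0,"gripper":1},{"tx":-10,"ty":0,"tz":0,"ax":0,"ay":0,"az":0,"gripper":1},{"tx":-8,"ty":0,"tz":0,"ax":0,"ay":0,"az":0,"gripper":1}]' >/dev/null; python3 st.py
python3 -m crank '[{"tx":-5,"ty":0,"tz":0,"ax":0,"ay":0,"az":0,"gripper":1},{"tx":-5,"ty":0,"tz":0,"ax":0,"ay":0,"az":0,"gripper":1},{"tx":-3,"ty":0,"tz":0,"ax":0,"ay":0,"az":0,"gripper":1},{"tx":-2,"ty":0,"tz":0,"ax":0,"ay":0,"az":0,"gripper":1},{"tx":0,"ty":0,"tz":0,"ax":0,"ay":0,"az":0,"gripper":1},{"tx":0,"ty":0,"tz":0,"ax":0,"ay":0,"az":0,"gripper":1}]' >/dev/null; python3 st.py
```

```text
t 3.78 tip cab x,y,z mm [-112.3  -30.9  222.6] yawerr -0.001 F [-0.5 -0.6  0.2] w 0.001
t 4.28 tip cab x,y,z mm [-98.5 -30.9 222.7] yawerr -0.001 F [ 0.9 -0.1  0.2] w 0.001
```

```bash
python3 -m crank '[{"tx":-2,"ty":0,"tz":0,"ax":0,"ay":0,"az":0,"gripper":1},{"tx":-2,"ty":0,"tz":0,"ax":0,"ay":0,"az":0,"gripper":1},{"tx":0,"ty":0,"tz":0,"ax":0,"ay":0,"az":0,"gripper":1}]' >/dev/null; python3 st.py
python3 -m crank '[{"tx":-2,"ty":0,"tz":0,"ax":0,"ay":0,"az":0,"gripper":1},{"tx":0,"ty":0,"tz":0,"ax":0,"ay":0,"az":0,"gripper":1}]' >/dev/null; python3 st.py
python3 -m crank '[{"tx":-2,"ty":0,"tz":0,"ax":0,"ay":0,"az":0,"gripper":1},{"tx":0,"ty":0,"tz":0,"ax":0,"ay":0,"az":0,"gripper":1}]' >/dev/null; python3 st.py
```

```text
t 4.53 tip cab x,y,z mm [-94.2 -31.  222.8] yawerr -0.001 F [-0.6  0.6 -0.9] w 0.001
t 4.7 tip cab x,y,z mm [-93.7 -31.  222.8] yawerr -0.001 F [-6.8  0.3  3.3] w 0.001
t 4.87 tip cab x,y,z mm [-93.7 -31.  222.8] yawerr -0.0 F [-14.9   1.    7.6] w 0.0
```

Hard contact came at x = -93.7, where a shut door is expected at -93. I'll hold, back off, rise and move to above the knob's +y side.

```bash
python3 -m crank '[{"tx":0,"ty":0,"tz":0,"ax":0,"ay":0,"az":0,"gripper":1},{"tx":0,"ty":0,"tz":0,"ax":0,"ay":0,"az":0,"gripper":1},{"tx":0,"ty":0,"tz":0,"ax":0,"ay":0,"az":0,"gripper":1},{"tx":20,"ty":0,"tz":0,"ax":0,"ay":0,"az":0,"gripper":1},{"tx":20,"ty":0,"tz":0,"ax":0,"ay":0,"az":0,"gripper":1},{"tx":0,"ty":20,"tz":-32,"ax":0,"ay":0,"az":0,"gripper":1},{"tx":0,"ty":20,"tz":-32,"ax":0,"ay":0,"az":0,"gripper":1},{"tx":0,"ty":20,"tz":-32,"ax":0,"ay":0,"az":0,"gripper":1},{"tx":0,"ty":21,"tz":0,"ax":0,"ay":0,"az":0,"gripper":1},{"tx":0,"ty":0,"tz":0,"ax":0,"ay":0,"az":0,"gripper":1}]' >/dev/null; python3 st.py; python3 fit.py
python3 - <<'E'
from h import *
p,d=manip.capture("side"); cv2.imwrite("pics/side2.png",cv2.resize(p[120:320,240:480],None,fx=3,fy=3)[:600])
E
```

```text
t 5.7 tip cab x,y,z mm [-129.3   52.6  321.9] yawerr 0.003 F [-0.2 -0.  -1.1] w 0.0
scene 3956 ((705.8920288085938, -75.75347900390625), (240.8797607421875, 144.0143585205078), 86.20069122314453) [[ 626. -191.]
 [ 770. -201.]
 [ 786.   40.]
 [ 642.   49.]]
red 39 314 318 230 245 [ 0.667 -0.051  0.289] [ 0.671 -0.048  0.297] [ 0.664 -0.052  0.296]
staple/yellow 54 [ 0.663 -0.156  0.269]
side 2285 ((705.6392822265625, -75.20731353759766), (244.87777709960938, 144.0328826904297), 86.28314971923828) [[ 626. -193.]
 [ 770. -202.]
 [ 785.   42.]
 [ 642.   52.]]
red 43 358 362 171 183 [ 0.657 -0.056  0.28 ] [ 0.667 -0.051  0.295] [ 0.655 -0.056  0.296]
staple/yellow 43 [ 0.65  -0.159  0.267]
```

View pics/side2.png

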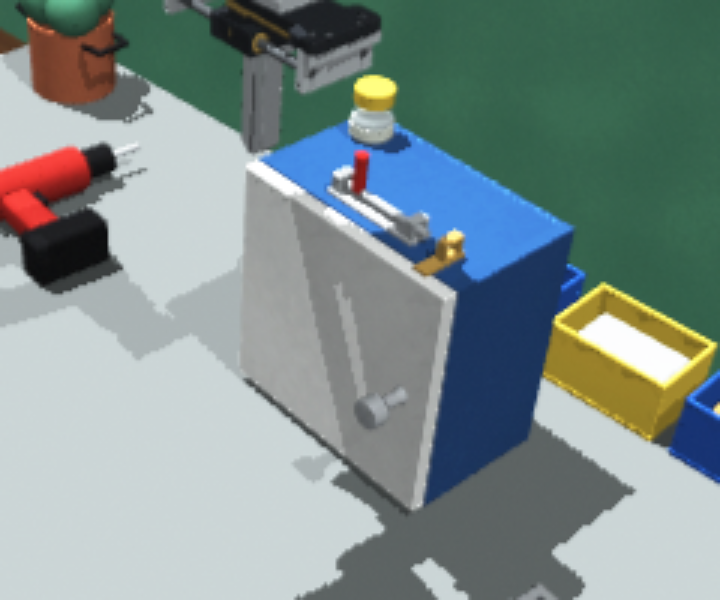

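The door is flush with the front. The red knob is at crop (360,170), still drawn back, and the staple is in line with the bolt at (450,250). Moving in beside the knob.

```bash
python3 -m crank '[{"tx":-28,"ty":0,"tz":0,"ax":0,"ay":0,"az":0,"gripper":1},{"tx":-28,"ty":0,"tz":0,"ax":0,"ay":0,"az":0,"gripper":1},{"tx":-28,"ty":0,"tz":0,"ax":0,"ay":0,"az":0,"gripper":1},{"tx":0,"ty":0,"tz":14,"ax":0,"ay":0,"az":0,"gripper":1},{"tx":0,"ty":0,"tz":14,"ax":0,"ay":0,"az":0,"gripper":1},{"tx":0,"ty":0,"tz":14,"ax":0,"ay":0,"az":0,"gripper":1},{"tx":0,"ty":0,"tz":0,"ax":0,"ay":0,"az":0,"gripper":1}]' >/dev/null; python3 st.py
python3 -m crank '[{"tx":0,"ty":-5,"tz":0,"ax":0,"ay":0,"az":0,"gripper":1},{"tx":0,"ty":-5,"tz":0,"ax":0,"ay":0,"az":0,"gripper":1},{"tx":0,"ty":-5,"tz":0,"ax":0,"ay":0,"az":0,"gripper":1},{"tx":0,"ty":-5,"tz":0,"ax":0,"ay":0,"az":0,"gripper":1},{"tx":0,"ty":-5,"tz":0,"ax":0,"ay":0,"az":0,"gripper":1},{"tx":0,"ty":0,"tz":0,"ax":0,"ay":0,"az":0,"gripper":1}]' >/dev/null; python3 st.py
python3 - <<'E'
from h import *
p,d=manip.capture("side"); cv2.imwrite("pics/side3.png",cv2.resize(p[120:270,280:480],None,fx=4,fy=4))
E
```

```text
t 6.43 tip cab x,y,z mm [-49.3  49.8 271. ] yawerr -0.001 F [-0.6  0.3 -0.7] w 0.0
t 6.93 tip cab x,y,z mm [-46.2  23.8 277.5] yawerr -0.002 F [0.3 0.3 0.4] w 0.0
```

View pics/side3.png

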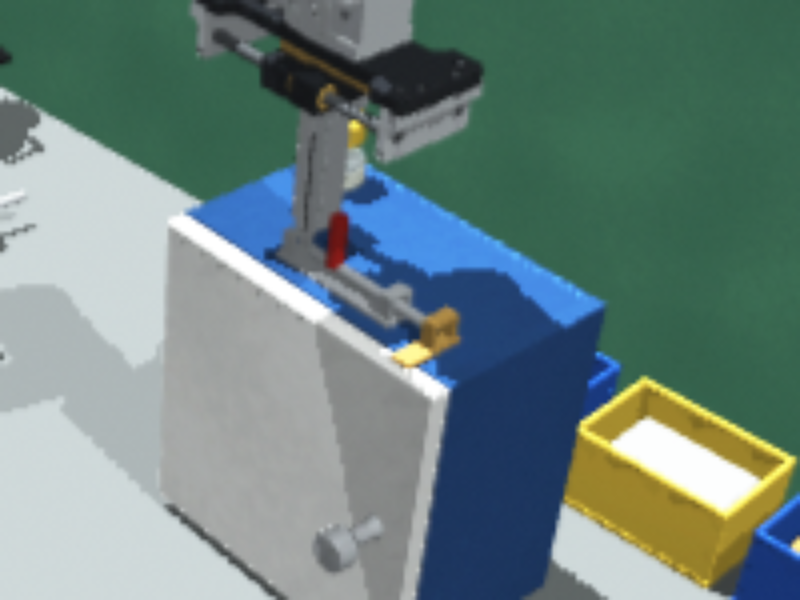

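The finger is against the red knob at (337,240) and the bolt tip is already moving into the staple at (440,325). I'll keep pushing until it hits the stop.

```bash
python3 -m crank '[{"tx":0,"ty":-4,"tz":0,"ax":0,"ay":0,"az":0,"gripper":1},{"tx":0,"ty":-4,"tz":0,"ax":0,"ay":0,"az":0,"gripper":1},{"tx":0,"ty":-4,"tz":0,"ax":0,"ay":0,"az":0,"gripper":1},{"tx":0,"ty":-4,"tz":0,"ax":0,"ay":0,"az":0,"gripper":1},{"tx":0,"ty":-4,"tz":0,"ax":0,"ay":0,"az":0,"gripper":1},{"tx":0,"ty":0,"tz":0,"ax":0,"ay":0,"az":0,"gripper":1}]' >/dev/null; python3 st.py
python3 -m crank '[{"tx":0,"ty":-3,"tz":0,"ax":0,"ay":0,"az":0,"gripper":1},{"tx":0,"ty":-3,"tz":0,"ax":0,"ay":0,"az":0,"gripper":1},{"tx":0,"ty":0,"tz":0,"ax":0,"ay":0,"az":0,"gripper":1}]' >/dev/null; python3 st.py
python3 -m crank '[{"tx":0,"ty":-3,"tz":0,"ax":0,"ay":0,"az":0,"gripper":1},{"tx":0,"ty":0,"tz":0,"ax":0,"ay":0,"az":0,"gripper":1}]' >/dev/null; python3 st.py
```

```text
t 7.48 tip cab x,y,z mm [-46.3   4.  276.7] yawerr -0.002 F [ 0.3 -0.4  0.7] w 0.0
t 7.73 tip cab x,y,z mm [-46.4  -1.6 276.5] yawerr -0.001 F [ 0.8  0.1 -0. ] w 0.0
t 7.9 tip cab x,y,z mm [-46.4  -4.5 276.5] yawerr -0.001 F [ 0.4 -0.  -0.5] w 0.001
```

```bash
python3 -m crank '[{"tx":0,"ty":-3,"tz":0,"ax":0,"ay":0,"az":0,"gripper":1},{"tx":0,"ty":0,"tz":0,"ax":0,"ay":0,"az":0,"gripper":1}]' >/dev/null; python3 st.py
python3 -m crank '[{"tx":0,"ty":-3,"tz":0,"ax":0,"ay":0,"az":0,"gripper":1},{"tx":0,"ty":0,"tz":0,"ax":0,"ay":0,"az":0,"gripper":1}]' >/dev/null; python3 st.py
python3 -m crank '[{"tx":0,"ty":-3,"tz":0,"ax":0,"ay":0,"az":0,"gripper":1},{"tx":0,"ty":0,"tz":0,"ax":0,"ay":0,"az":0,"gripper":1}]' >/dev/null; python3 st.py
python3 - <<'E'
from h import *
p,d=manip.capture("side"); cv2.imwrite("pics/side4.png",cv2.resize(p[120:270,280:480],None,fx=4,fy=4))
E
```

```text
t 8.07 tip cab x,y,z mm [-46.4  -5.6 276.6] yawerr -0.0 F [2.  6.3 0.5] w 0.001
t 8.23 tip cab x,y,z mm [-46.5  -5.8 276.7] yawerr 0.001 F [ 1.5 13.4  1.9] w 0.0
t 8.4 tip cab x,y,z mm [-46.5  -6.  276.8] yawerr 0.003 F [ 2.2 21.2  2.7] w 0.001
```

View pics/side4.png

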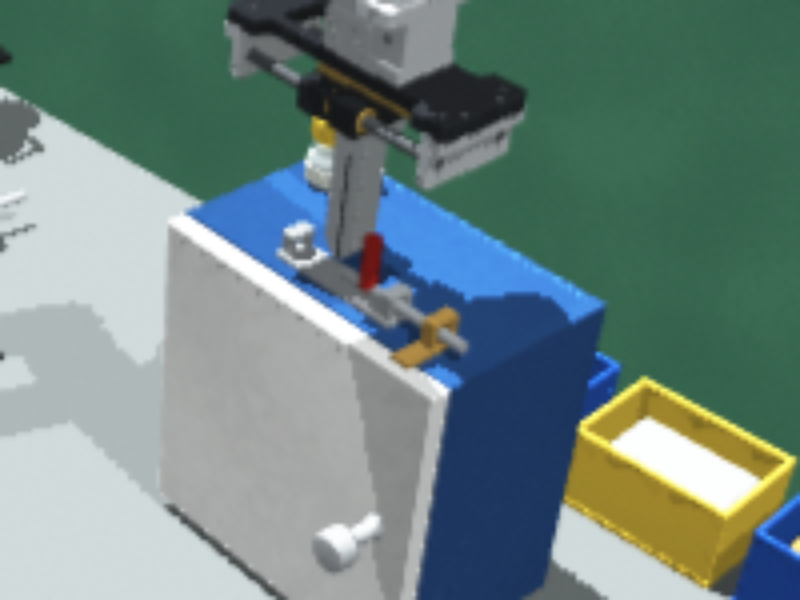

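The bolt now passes through the staple and sticks out at (460,347), against a hard stop (force climbing to 21 N). Backing off and rising clear.

```bash
python3 -m crank '[{"tx":0,"ty":10,"tz":0,"ax":0,"ay":0,"az":0,"gripper":1},{"tx":0,"ty":10,"tz":0,"ax":0,"ay":0,"az":0,"gripper":1},{"tx":0,"ty":5,"tz":-10,"ax":0,"ay":0,"az":0,"gripper":1},{"tx":0,"ty":0,"tz":-30,"ax":0,"ay":0,"az":0,"gripper":1},{"tx":0,"ty":0,"tz":-30,"ax":0,"ay":0,"az":0,"gripper":1},{"tx":0,"ty":0,"tz":-30,"ax":0,"ay":0,"az":0,"gripper":1},{"tx":0,"ty":0,"tz":0,"ax":0,"ay":0,"az":0,"gripper":1},{"tx":0,"ty":0,"tz":0,"ax":0,"ay":0,"az":0,"gripper":1}]' >/dev/null; python3 st.py; python3 fit.py | grep -v '\[\[\|^ '
python3 - <<'E'
from h import *
p,d=manip.capture("side"); cv2.imwrite("pics/side5.png",p)
E
```

```text
t 9.12 tip cab x,y,z mm [-45.5  11.4 380.2] yawerr -0.001 F [-0.  0. -1.] w 0.0
red 32 293 296 229 244 [ 0.664 -0.097  0.288] [ 0.668 -0.093  0.297] [ 0.661 -0.096  0.296]
staple/yellow 46 [ 0.663 -0.156  0.269]
red 41 371 374 179 191 [ 0.654 -0.101  0.281] [ 0.659 -0.095  0.295] [ 0.651 -0.101  0.296]
staple/yellow 41 [ 0.65  -0.158  0.269]
```

View pics/side5.png

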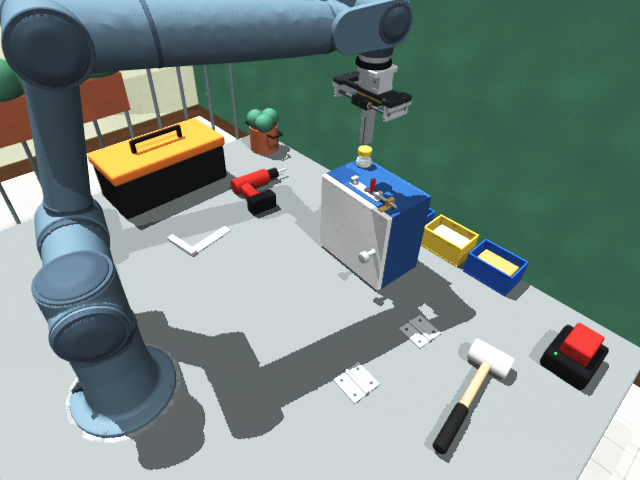

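The knob travelled 45 mm, the door is shut, the bystanders are where they were and the arm is clear of everything. Handing in.

```bash
python3 -c "
from station import manip; print(manip.hand_in())"
```

```text
the job is handed in; nothing more can be done
None
```

The door is shut, the bolt is pushed about 45 mm home through the staple, and the job is handed in; nothing else looked disturbed in the last picture, and no verdict came back.

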